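Cover the water cup, then ease the sprung grinder hood to just below its balance point

ROBOT

A 6-joint arm with a two-finger parallel gripper is mounted at the origin on the work surface. World frame = base frame: x ahead of the robot, y to its left, z up, the work surface at z = 0. Lengths are in m, angles in rad, forces in N, time in s.
With the tool pointing down it reaches from about 0.3 to 0.875 m from the base axis. Payload 6.4 kg.
Tool frame: the origin (TCP) lies on the centre line of the jaws, within the pads' length; the fingertips stand 8 mm ahead of it and the grasp point (between the pads) lies 11 mm behind it; x points along the fingers, z is the direction in which the jaws open and shut, and the axes are right-handed (so a half turn about x gives the same grasp; the last joint's range is limited). The gripper opens to 85 mm and grips with 20 to 120 N. Pads are 22 mm wide; open, the fingers measure 114 mm over their backs; the gripper's body (76 mm by 85 mm) begins 54 mm behind the grasp point. The pads swing forward as they close: fully open they stand 13 mm farther back than shut.
Start: joints at [0.961, 0.181, 1.607, -0, 1.354, -0.206], TCP at [0.226, 0.529, 0.239] pointing down, gripper open.
Joint ranges: [-2.99, 2.99], [-0.89, 2.07], [0.3, 2.58], [-1.14, 4.28], [0, 2.63], [-3.12, 3.12]. Speed limits (rad/s): [2.57, 2.57, 3.01, 3.14, 3.14, 3.14].

INTERFACE

Orientations are given as a rotation vector (axis times angle).
In Python, from cell import status, vision, manip gives the robot as it stands.
- The arm moves only by the tool apply_moves, never from a script. Its argument "series" is a list of rows, each a list of 3 entries, a list of its own where there are three numbers: the shift along the tool's x, y, z in m, then the turn about the tool's x in degrees, then the finger opening in m, from 0 to 0.0854. In form: [[[dx, dy, dz], twist, grip], ...]. A call has 1 to 5 rows; each row shifts and turns the pose as measured when the row begins, along the tool's axes as they then stand; what a row does not reach is not made up. A row lasts 1/8 s, in which the tool goes at most 62.5 mm and 10.7 degrees, less where a joint would pass 70% of its speed; a pose out of reach is approached as far as the arm can. A call with a gripper value outside its range is refused whole. The fingers move at their own pace and stop on an object; "squeeze" is the grip in N (left out, the last holds). Time passes only in rows, so rows that do not move let the fingers close. It gives the time, the measured TCP pose, the force and the opening at its end, in the units of the state.
- status.observe(): the state, without advancing time (a new reading comes with each control period).
- vision.capture(name): name is "scene" or "side" or "wrist"; returns a dict with "img" (400x640x3 uint8, blue, green, red), "camera_matrix" (3x3 intrinsics, pixels), "k1" (the pictures are not rectified: a ray, as slopes to the right and down, at radius r is drawn at 1 + k1 r^2 times it, then the intrinsics apply), "origin" and "attitude" of the camera in the world; the wrist camera has in their place "tool_from_camera" (4x4, takes a point from camera to tool coordinates, whose origin is the TCP and whose axes are the tool frame's). Camera axes: x right, y down, z forward; pixel columns grow to the right and rows downward; lengths in m; the calibration is good to about 2 mm. A picture is of the moment at which its call begins: read the wrist's pose just before it. There is no depth.
- manip.hand_in(): hands the job in, once; it reports no verdict.
The state is a dict: "time": time; "qpos": joint angles; "joint_velocities": joint speeds; "effort": joint torques, N m; "tcp_pos": TCP position; "tool_rot": TCP orientation; "ft_force": force on the tool from outside, world axes, zero at the start; "moment": the same for the moment, N m; "grip_width": opening from 0.0 (shut) to 1.0 (fully open).
Only numpy, scipy, OpenCV 4.12 (cv2) and the standard library are available. Lean on these libraries where they do the work, as an engineer would, in place of code of your own. Each camera call takes 0.05 s, during which the arm holds its last target. There are 200 camera calls.

TASK

Put the loose ceramic cover on the water cup so that it sits level in the rim and let go of it, so that no grit can fall in the water. Then take the grip of the grinder's sprung hood, raise the hood a little past its balance point without letting it swing away to its stop, and ease it back to just below the balance point. Finish while holding it still there by its grip; leave the other things on the desk alone.

Things in the scene. Friction and masses are not known exactly. Their poses are not given: they have to be found in the camera images.
- cup: Open round white ceramic water cup, 72 mm across the rim, 60 mm high, wall 5 mm (mouth 62 mm across at the rim), 0.3 kg, loose, upright on the desk to one side of the dust box. Origin: centre of its underside; z up. The sides of cup and cover are swapped at random.
- cup_rim (a point): Centre of the cup's mouth, level with its rim, 60 mm above the desk.
- cover: Loose round white ceramic cover, about 0.12 kg, lying right way up on the desk. From below: a tapered spigot 6 mm deep (46 mm across at the bottom, 55 mm at the top) that goes into the mouth of the cup, a disc 80 mm across and 5 mm thick, and an upright round knob 20 mm across and 30 mm tall in the middle; 41 mm high in all. Origin: centre of the spigot's underside; z up.
- cover_seat (a point): Centre of the disc's underside, 6 mm above the cover's origin; it comes level with the cup's rim when the cover is seated.
- dust_box: Fixed open-topped grey steel box round a small grinding disc, 150 mm (x) by 180 mm (y) by 100 mm high, closed by the hood. Origin: centre of its underside; z up; its -x side is the front, towards the robot; its yaw varies.
- hood (a joint): Hood angle, rad. Aluminium plate 150 x 190 x 6 mm on the box, hinged along the far (+x) rim, with a weak lifting spring. 0 shut and level; grows as the front edge rises and swings back; stop at 1.7. Balance point 1.0 (57 deg up): below it the hood falls shut, above it swings on open by itself. Moving it takes under 1 N at the grip. Just below: 0.70 to 0.98.
- hood_grip (a point): Middle of the hood's grip: a round bar parallel to the hinge (box's y), 18 mm thick, 26 mm long, on a 10 mm wide neck; its axis is 195 mm from the hinge axis, 45 mm ahead of the plate's front edge, 103 mm above the desk when shut. Free space below it and at both ends. Pinched by its end faces from above, it pivots between the fingers as the hood turns. x points to the hinge.
- hood_axis (a point): Middle of the hood's hinge axis, at the far (+x) rim of the box, 103 mm above the desk; the frame is the box's, y along the hinge.
- gauge: Bystander: chrome ring gauge 44 mm across, 16 mm high, on the granite plate. Origin: centre of its underside.
- granite: Bystander: fixed black granite flat plate 100 by 150 by 25 mm. Origin: centre of its underside.
- blank: Bystander: orange ebonite rod 18 mm thick, 130 mm long, lying along its own y. Origin: middle of its underside.
- pen: Bystander: clear acrylic pen 14 mm thick, 137 mm long, lying along its own y. Origin: middle of its underside.
Things that resemble listed ones, but are neither listed nor needed, are in the scene too. What is shaped like the cup but purple or red is not meant.

How it is judged:
By the outcome, as a careful person would: the job done as asked, in the order asked, and still so for the second after the job is handed in, while the arm keeps its last pose, push and grip.
It also fails if it takes over 64 s, if anything falls off the work surface, if the arm or the gripper's body presses on something with over 40 N, if the wrist force passes 120 N, or if a joint passes its speed limit or range.

## Working session

There is one attempt and no reset: what is moved stays moved. The work goes in short steps, Python scripts to look and compute and a tool call to move; the robot and the scene stay as the last step left them, time stands still between calls to the robot, and variables do not carry over. Pictures are saved under pics/ and viewed, about 8 in all and at most 12, crops included, and the job is handed in when it is done.

Besides the shell and the picture viewer there is one more tool, called after "Emit:" as name(argument=value, ...), one argument or row to a line, values as JSON. apply_moves: Moves the arm, as the interface text tells. Its arguments: {"type":"object","properties":{"series":{"type":"array","items":{"type":"array"}},"squeeze":{"type":"number"}},"required":["series"]}

```bash
ls; mkdir -p pics
python3 - <<'E'
from cell import status, vision
import cv2, numpy as np
s=status.observe(); print(s)
for n in ("scene","side"):
    c=vision.capture(n); cv2.imwrite(f"pics/{n}0.png",c["img"]); print(n,c["camera_matrix"],c["k1"],c["origin"],c["attitude"])
c=vision.capture("wrist"); cv2.imwrite("pics/wrist0.png",c["img"]);print(c["camera_matrix"],c["k1"],c["tool_from_camera"])
E
```

```text
pics
{'time': 0.0, 'qpos': array([ 9.60717464e-01,  1.81528527e-01,  1.60796625e+00,  7.83214507e-06,
        1.35376682e+00, -2.06287287e-01]), 'joint_velocities': array([-2.07482255e-03,  2.39548604e-03,  9.80271805e-06, -6.91887715e-04,
        7.43263721e-04, -2.14975350e-04]), 'effort': array([-3.87930386e-04, -4.44861245e+01, -3.51343310e+01, -4.33635496e-04,
        9.12412594e-03,  6.63932482e-06]), 'tcp_pos': array([0.22560037, 0.52834372, 0.23841134]), 'tool_rot': array([-0.90753073,  1.37518416,  0.90653041]), 'ft_force': array([-0.74349948, -0.04360515, -0.10042841]), 'moment': array([-0.06562391,  0.0515128 , -0.03318772]), 'grip_width': 0.9990012855285659}
scene [[409.8547503    0.         319.8517035 ]
 [  0.         409.8547503  195.42717748]
 [  0.           0.           1.        ]] -0.05727473329341093 [1.37178846 0.23840501 0.60862756] [-1.4301569  -1.79852141  1.0262355 ]
side [[369.59231238   0.         321.68742082]
 [  0.         369.59231238 197.92985712]
 [  0.           0.           1.        ]] 0.022280978352409008 [ 0.25166818 -0.74311636  0.69428004] [-2.15098021  0.4398694  -0.19631132]
[[320.20908786   0.         316.19313394]
 [  0.         320.20908786 198.51753846]
 [  0.           0.           1.        ]] -0.03953560107086526 [[ 4.47557841e-04 -3.09528248e-01  9.50890143e-01 -1.34759507e-01]
 [ 7.77181733e-04 -9.50889843e-01 -3.09528516e-01  7.98666368e-02]
 [ 9.99999598e-01  8.77546364e-04 -1.85018506e-04 -4.75763165e-04]
 [ 0.00000000e+00  0.00000000e+00  0.00000000e+00  1.00000000e+00]]
```

View pics/scene0.png

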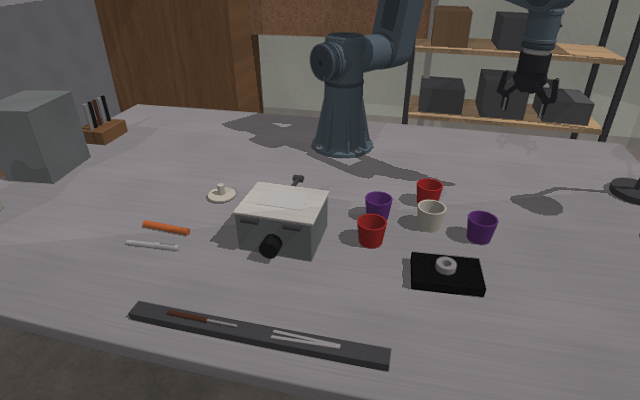

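View pics/side0.png

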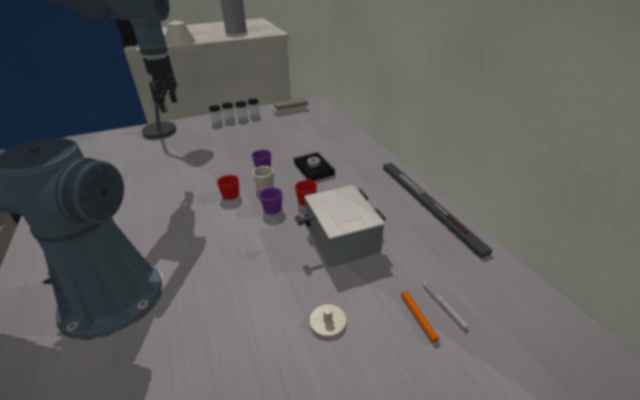

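The white cup is at scene (431,215) and side (263,179), with purple and red lookalikes around it. The cover is at scene (221,193) and side (328,320). The hood grip is at scene (298,180) and side (304,218).

```bash
cat > h.py <<'E'
import numpy as np, cv2
from scipy.spatial.transform import Rotation as R
from cell import status, vision
def tool():
    s=status.observe(); T=np.eye(4); T[:3,:3]=R.from_rotvec(s["tool_rot"]).as_matrix(); T[:3,3]=s["tcp_pos"]; return T
def cap(n):
    if n=="wrist": T=tool(); c=vision.capture(n); c["T"]=T@np.array(c["tool_from_camera"])
    else:
        c=vision.capture(n); T=np.eye(4); T[:3,:3]=R.from_rotvec(c["attitude"]).as_matrix(); T[:3,3]=c["origin"]; c["T"]=T
    return c
def ray(c,uv):
    K=np.array(c["camera_matrix"]); d=(np.array(uv)-K[:2,2])/K[0,0]; s=d.copy()
    for _ in range(20): s=d/(1+c["k1"]*(s@s))
    v=c["T"][:3,:3]@np.r_[s,1]; return c["T"][:3,3],v/np.linalg.norm(v)
def onz(c,uv,z): o,v=ray(c,uv); return o+v*(z-o[2])/v[2]
def tri(c1,u1,c2,u2):
    o,v=ray(c1,u1); p,w=ray(c2,u2)
    t=np.linalg.lstsq(np.c_[v,-w],p-o,rcond=None)[0]; a=o+v*t[0]; b=p+w*t[1]; return (a+b)/2,np.linalg.norm(a-b)
def proj(c,P):
    q=c["T"][:3,:3].T@(np.array(P)-c["T"][:3,3]); s=q[:2]/q[2]; K=np.array(c["camera_matrix"])
    return s*(1+c["k1"]*(s@s))*K[0,0]+K[:2,2]
E
python3 - <<'E'
from h import *
np.set_printoptions(precision=4,suppress=True)
a=cap("scene");b=cap("side")
print(R.from_rotvec(status.observe()["tool_rot"]).as_matrix())
for n,u,v in [("cup rim?",(431,209),(263,173)),("knob top",(221,185),(328,311)),("grip",(298,179),(304,219)),
  ("hood corner scene-l/near robot",(252,186),(306,195))]:
    print(n,*tri(a,u,b,v))
print("cup",onz(a,(431,208),.06),onz(b,(263,173),.06)); print("cover",onz(a,(221.5,194),.011),onz(b,(328,320),.011))
# hood corners
for n,u in [("s1",(252,186)),("s2",(329,191)),("s3",(318,221)),("s4",(238,211))]: print(n,onz(a,u,.106))
for n,u in [("d1",(306,195)),("d2",(355,187)),("d3",(383,218)),("d4",(322,238))]: print(n,onz(b,u,.106))
for n,u,v in [("granite",(447,265),(314,162))]: print(n,onz(a,u,.025))
for n,c,u in [("purple l",a,(379,199)),("red far",a,(429,185)),("purple r",a,(482,219)),("red near",a,(372,223))]: print(n,onz(c,u,.06))
big=[cv2.resize(a["img"][150:250,180:340],(800,500),interpolation=2)]
big=[cv2.resize(a["img"][165:255,200:350],(600,360),interpolation=2),cv2.resize(b["img"][170:260,260:410],(600,360),interpolation=2)]
cv2.imwrite("pics/crop1.png",cv2.resize(np.vstack(big),(500,600)))
E
```

```text
[[-0.0005 -0.9196  0.3929]
 [-0.0007  0.3929  0.9196]
 [-1.      0.0002 -0.0008]]
cup rim? [0.4598 0.3141 0.051 ] 0.0021359149828623285
knob top [ 0.4423 -0.2717  0.037 ] 0.00627504519265344
grip [ 0.4789 -0.0309  0.1031] 0.008790376999926006
hood corner scene-l/near robot [ 0.5215 -0.0853  0.1509] 0.12280806290309725
cup [0.4681 0.3136 0.06  ] [0.457  0.2974 0.06  ]
cover [ 0.4453 -0.2692  0.011 ] [ 0.4421 -0.2778  0.011 ]
s1 [ 0.5386 -0.1305  0.106 ]
s2 [0.52   0.0629 0.106 ]
s3 [0.653  0.0667 0.106 ]
s4 [ 0.6547 -0.1193  0.106 ]
d1 [0.521  0.0578 0.106 ]
d2 [0.6629 0.0375 0.106 ]
d3 [ 0.6638 -0.1183  0.106 ]
d4 [ 0.4932 -0.1258  0.106 ]
granite [0.6407 0.3526 0.025 ]
purple l [0.4536 0.1817 0.06  ]
red far [0.3481 0.3084 0.06  ]
purple r [0.4913 0.4346 0.06  ]
red near [0.567  0.1771 0.06  ]
```

View pics/crop1.png

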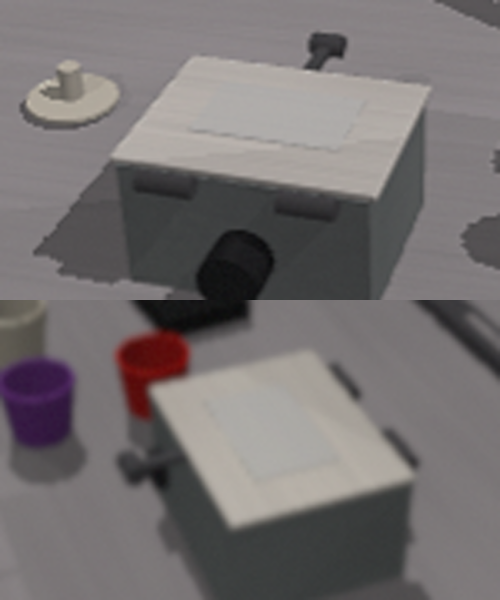

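Emit:
apply_moves(
  series=[
    [[0,-0.035,-0.043],0,0.0854],
    [[0,-0.035,-0.043],0,0.0854],
    [[0,-0.035,-0.043],0,0.0854],
    [[0,-0.035,-0.043],0,0.0854],
    [[0,-0.035,-0.043],0,0.0854],
  ],
)

```text
time: 0.88
tcp_pos: [0.3033, 0.2577, 0.2381]
tool_rot: [-0.913, 1.371, 0.912]
ft_force: [1.2, 0.7, -0.1]
grip_width: 1.003
```

Emit:
apply_moves(
  series=[
    [[0,-0.035,-0.043],0,0.0854],
    [[0,-0.035,-0.043],0,0.0854],
    [[0,-0.035,-0.043],0,0.0854],
    [[0,-0.035,-0.043],0,0.0854],
    [[0,-0.035,-0.043],0,0.0854],
  ],
)

```text
time: 1.5
tcp_pos: [0.3831, -0.0167, 0.2399]
tool_rot: [-0.917, 1.365, 0.909]
ft_force: [1.4, 0.4, 0.3]
grip_width: 0.997
```

Run:
```python
from h import *
np.set_printoptions(precision=4,suppress=True)
a=cap("scene");b=cap("side")
for u in [(258,182),(329,191.4),(313,224),(234,213)]: print(onz(a,u,.106))
for u in [(305,195.5),(354.5,185),(383.6,223.4),(329.6,238)]: print(onz(b,u,.106))
print(onz(a,(298,178.5),.103),onz(b,(300,219.5),.103)); print(tool())
```

```text
[ 0.5156 -0.1231  0.106 ]
[0.5219 0.0633 0.106 ]
[0.6666 0.0588 0.106 ]
[ 0.6645 -0.1249  0.106 ]
[0.5176 0.0567 0.106 ]
[0.6662 0.0474 0.106 ]
[ 0.6543 -0.1376  0.106 ]
[ 0.5098 -0.1331  0.106 ]
[ 0.4694 -0.0302  0.103 ] [ 0.4701 -0.0344  0.103 ]
[[ 0.0071 -0.9201  0.3915  0.384 ]
 [-0.0029  0.3915  0.9202 -0.0197]
 [-1.     -0.0077  0.0001  0.2401]
 [ 0.      0.      0.      1.    ]]
```

Emit:
apply_moves(
  series=[
    [[0,-0.031,-0.042],0,0.06],
    [[0,-0.031,-0.042],0,0.06],
    [[0,-0.031,-0.042],0,0.06],
    [[0.02,-0.031,-0.042],0,0.06],
    [[0.03,-0.02,-0.03],0,0.06],
  ],
)

```text
time: 2.22
tcp_pos: [0.443, -0.2621, 0.1928]
tool_rot: [-0.92, 1.363, 0.9]
ft_force: [0.5, -0.3, -0.8]
grip_width: 0.703
```

Emit:
apply_moves(
  series=[
    [[0.02,0,0],-10,0.06],
    [[0.02,0,0],-10,0.06],
    [[0,0,0],0,0.06],
  ],
)

```text
time: 2.6
tcp_pos: [0.443, -0.2617, 0.1486]
tool_rot: [-1.182, 1.223, 1.17]
ft_force: [-0.7, 0.5, 0.6]
grip_width: 0.703
```

Run:
```python
from h import *
np.set_printoptions(precision=4,suppress=True)
c=cap("wrist"); print(tool()); cv2.imwrite("pics/w1.png",c["img"])
print(proj(c,[.444,-.272,.011]))
```

```text
[[ 0.011  -0.9989  0.0447  0.4436]
 [-0.0021  0.0447  0.999  -0.2622]
 [-0.9999 -0.0111 -0.0016  0.1498]
 [ 0.      0.      0.      1.    ]]
[304.9846 189.4794]
```

View pics/w1.png

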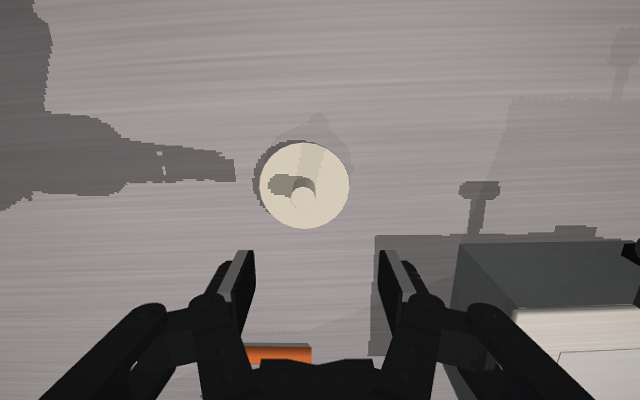

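The disc is centred at about (304,185.5) with radius 44, and the knob top is at (303,197).

Run:
```python
from h import *
np.set_printoptions(precision=4,suppress=True)
c=cap("wrist"); T=tool()
m=cv2.inRange(cv2.cvtColor(c["img"],cv2.COLOR_BGR2HSV),(15,25,80),(40,120,255)); m[240:]=0
cs=max(cv2.findContours(m,0,2)[0],key=cv2.contourArea); e=cv2.fitEllipse(cv2.convexHull(cs)); print(e)
p=onz(c,e[0],.011); k=onz(c,(303,197),.041); print(p,k, onz(c,(e[0][0]+e[1][0]/2,e[0][1]),.011)-p)
print("tool shift to centre", T[:3,:3].T@(np.r_[p[:2],.024]-T[:3,3]),T[:3,:3].T@(np.r_[k[:2],.024]-T[:3,3]))
```

```text
((304.3728942871094, 183.7173614501953), (86.22496032714844, 89.4329605102539), 98.1832275390625)
[ 0.4399 -0.273   0.011 ] [ 0.4423 -0.2732  0.041 ] [ 0.0017  0.0381 -0.    ]
tool shift to centre [ 0.1266  0.0053 -0.0101] [ 0.1267  0.0029 -0.0102]
```

Emit:
apply_moves(
  series=[
    [[0.03,0.003,-0.01],-2.5,0.045],
    [[0.03,0,0],0,0.045],
    [[0.03,0,0],0,0.045],
    [[0.02,0,0],0,0.045],
    [[0,0,0],0,0.045],
  ],
)

```text
time: 3.32
tcp_pos: [0.448, -0.2757, 0.0462]
tool_rot: [-1.221, 1.208, 1.177]
ft_force: [0.4, -0.3, 0.1]
grip_width: 0.528
```

Run:
```python
from h import *
np.set_printoptions(precision=4,suppress=True)
c=cap("wrist"); T=tool();print(T); cv2.imwrite("pics/w2.png",c["img"])
print(T[:3,:3].T@(np.array([.4415,-.273,.025])-T[:3,3]),status.observe()["ft_force"])
```

```text
[[ 0.0243 -0.9996  0.0117  0.4486]
 [-0.0149  0.0113  0.9998 -0.2763]
 [-0.9996 -0.0245 -0.0146  0.0471]
 [ 0.      0.      0.      1.    ]]
[0.0219 0.0077 0.0035] [ 0.5099 -0.2764  0.6798]
```

View pics/w2.png

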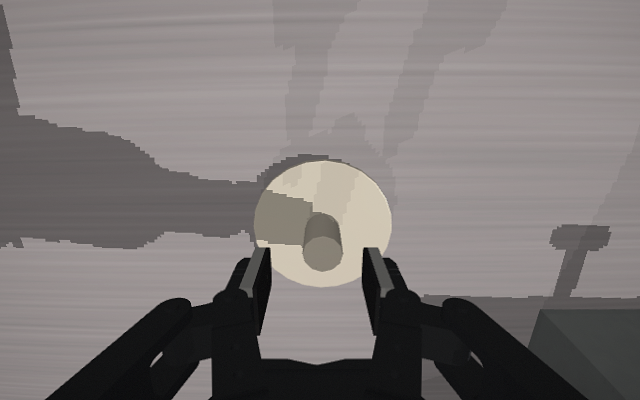

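The knob top is now at about (322,253), nearly central between the fingers, and the disc is centred at (322,223).

Run:
```python
from h import *
np.set_printoptions(precision=4,suppress=True)
c=cap("wrist"); T=tool();print(T)
for p in (onz(c,(322.5,253),.041),onz(c,(322.5,223.5),.011)): print(p,T[:3,:3].T@(np.r_[p[:2],.025]-T[:3,3]))
```

```text
[[ 0.0252 -0.9996  0.0111  0.449 ]
 [-0.0159  0.0107  0.9998 -0.2767]
 [-0.9996 -0.0254 -0.0156  0.0477]
 [ 0.      0.      0.      1.    ]]
[ 0.4426 -0.2735  0.041 ] [0.0225 0.007  0.0035]
[ 0.4402 -0.2734  0.011 ] [0.0225 0.0094 0.0036]
```

Emit:
apply_moves(
  series=[
    [[0.0,0.008,0.0035],0,0.045],
    [[0.012,0,0],0,0.045],
    [[0.01,0,0],0,0.045],
    [[0,0,0],0,0.045],
  ],
  squeeze=30,
)

```text
time: 3.92
tcp_pos: [0.4426, -0.2746, 0.027]
tool_rot: [-1.228, 1.208, 1.17]
ft_force: [0.1, -0.2, 0.1]
grip_width: 0.528
```

Emit:
apply_moves(
  series=[
    [[0.001,0.001,0.001],0,0.03],
    [[0,0,0],0,0.015],
    [[0,0,0],0,0.01],
    [[0,0,0],0,0.01],
  ],
  squeeze=40,
)

```text
time: 4.42
tcp_pos: [0.4416, -0.2735, 0.0259]
tool_rot: [-1.228, 1.208, 1.17]
ft_force: [0.1, -0.4, -1.0]
grip_width: 0.22
```

Emit:
apply_moves(
  series=[
    [[-0.02,0,0],0,0.01],
    [[-0.04,0,0],0,0.01],
    [[-0.05,0,0],0,0.01],
    [[-0.05,0,0],0,0.01],
    [[-0.03,0,0],0,0.01],
  ],
)

```text
time: 5.05
tcp_pos: [0.4342, -0.2681, 0.2179]
tool_rot: [-1.221, 1.208, 1.177]
ft_force: [0.3, -0.1, -1.4]
grip_width: 0.219
```

Emit:
apply_moves(
  series=[
    [[0,0,0.03],0,0.01],
    [[0,0,0.05],0,0.01],
    [[0,0,0.055],0,0.01],
    [[0,0,0.055],0,0.01],
    [[0,0,0.055],0,0.01],
  ],
)

```text
time: 5.68
tcp_pos: [0.4394, -0.0218, 0.2181]
tool_rot: [-1.224, 1.21, 1.161]
ft_force: [0.4, 0.3, -0.9]
grip_width: 0.219
```

Emit:
apply_moves(
  series=[
    [[0,0,0.055],0,0.01],
    [[0,0,0.055],0,0.01],
    [[0,0,0.055],0,0.01],
    [[0,0,0.04],0,0.01],
    [[0,0,0.02],0,0.01],
  ],
)

```text
time: 6.3
tcp_pos: [0.4425, 0.2129, 0.2142]
tool_rot: [-1.228, 1.206, 1.161]
ft_force: [0.4, 0.4, 0.0]
grip_width: 0.215
```

Run:
```python
from h import *
np.set_printoptions(precision=4,suppress=True)
c=cap("wrist"); T=tool();print(T); print(status.observe()["ft_force"],status.observe()["grip_width"]); cv2.imwrite("pics/w3.png",c["img"])
```

```text
[[ 0.0354 -0.9992  0.0177  0.4424]
 [-0.0189  0.0171  0.9997  0.2143]
 [-0.9992 -0.0357 -0.0183  0.2141]
 [ 0.      0.      0.      1.    ]]
[-0.3988  0.9774 -0.469 ] 0.2177603799291381
```

View pics/w3.png

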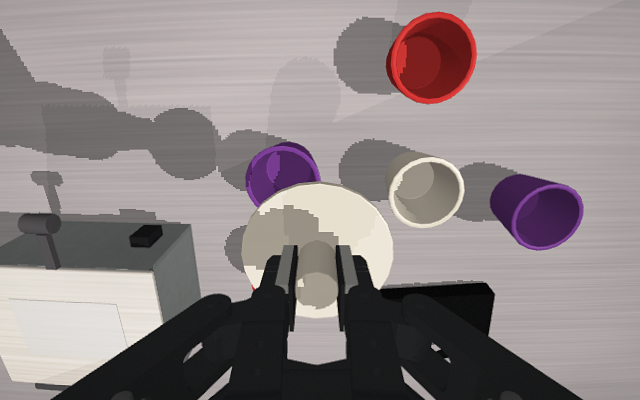

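The cover is held level in the jaws. The white cup's rim is centred at about (426,192), and the hood grip shows at (40,222).

```bash
cat > cup.py <<'E'
from h import *
np.set_printoptions(precision=4,suppress=True)
c=cap("wrist"); T=tool()
m=cv2.inRange(cv2.cvtColor(c["img"],cv2.COLOR_BGR2HSV),(15,18,60),(40,120,255))
n,l,s,_=cv2.connectedComponentsWithStats(m)
for i in range(1,n):
    if s[i,4]>400: print(s[i])
# rim = bright part
rim=cv2.inRange(c["img"],(150,180,190),(255,255,255))
box=rim.copy()*0; box[130:245,360:490]=rim[130:245,360:490]
pts=cv2.convexHull(cv2.findNonZero(box)); e=cv2.fitEllipse(pts); print(e)
p=onz(c,e[0],.06); q=onz(c,(e[0][0]+e[1][0]/2,e[0][1]),.06); print("cup",p,"radius",np.linalg.norm(p-q))
q=T[:3,:3]@[.020,.0008,.0005]+T[:3,3]; print("seat now",q)
print("tool shift to bring seat to rim+0", T[:3,:3].T@(p-q))
print("grip",onz(c,(40,222),.112),onz(c,(20,222),.112),onz(c,(60,222),.112))
E
python3 cup.py
```

```text
[ 383  152   80   76 4666]
[  241   181   152   137 12429]
[ 10 266 149  43 512]
[   1  358  108   28 1487]
((406.55804443359375, 202.94384765625), (75.1478500366211, 122.85108947753906), 59.83694839477539)
cup [0.4674 0.2969 0.06  ] radius 0.035948978607223854
seat now [0.4424 0.2127 0.194 ]
tool shift to bring seat to rim+0 [ 0.1331 -0.0189  0.0872]
grip [ 0.4617 -0.0206  0.112 ] [ 0.4617 -0.0392  0.112 ] [ 0.4618 -0.0024  0.112 ]
```

Run:
```python
from h import *
np.set_printoptions(precision=4,suppress=True)
c=cap("wrist"); T=tool()
hsv=cv2.cvtColor(c["img"],cv2.COLOR_BGR2HSV)
m=cv2.inRange(hsv,(15,18,60),(40,120,255)); n,l,s,_=cv2.connectedComponentsWithStats(m)
k=((l==l[190,461])|(l==l[225,426]))&(c["img"][:,:,2]>195)&(l>0)
pts=cv2.convexHull(np.argwhere(k)[:,::-1].astype(np.float32).reshape(-1,1,2)); e=cv2.fitEllipse(pts); print(k.sum(),e)
for uv in (e[0],(426,192)):
  p=onz(c,uv,.06); print("cup",p)
  q=T[:3,:3]@[.020,.0008,.0005]+T[:3,3]; print("shift",T[:3,:3].T@(p-q))
p=onz(c,e[0],.06);print("radii",[np.linalg.norm(onz(c,(e[0][0]+d,e[0][1]),.06)-p) for d in (-37,37)])
a=cap("scene");b=cap("side")
def blob(c,n):
    m=cv2.inRange(cv2.cvtColor(c["img"],cv2.COLOR_BGR2HSV),(15,18,60),(40,120,255)); nn,l,s,ce=cv2.connectedComponentsWithStats(m)
    for i in range(1,nn):
        if s[i,4]>60: print(n,s[i],ce[i])
blob(a,"scene");blob(b,"side"); print(proj(a,p),proj(b,p))
```

```text
913 ((426.4410095214844, 192.29454040527344), (68.0941162109375, 77.5235595703125), 57.97183609008789)
cup [0.4568 0.3129 0.06  ]
shift [ 0.1323 -0.0078  0.1044]
cup [0.4565 0.3125 0.06  ]
shift [ 0.1323 -0.0075  0.1039]
radii [np.float64(0.03486261579032539), np.float64(0.03503337501479359)]
scene [ 436    5  190   61 3558] [517.6386  45.0621]
scene [258  34  67   7  77] [288.9481  35.8961]
scene [ 424   98  179   43 2570] [513.1677 122.4591]
scene [263 107  29   8 129] [276.5891 110.2946]
scene [291 109  29   8 134] [305.4627 112.4925]
scene [606 135  34  16 200] [624.94  141.515]
scene [380 137  33  21 401] [396.4364 149.3117]
scene [418 200  28  32 732] [430.3087 214.7445]
scene [  5 328  19  27 119] [ 13.8487 341.1513]
scene [ 19 331  54  69 853] [ 47.5756 363.2157]
scene [ 68 348  18  18  84] [ 75.6548 356.1429]
scene [  0 357  44  37 424] [ 21.6274 378.3986]
scene [  0 359  13  19  73] [  4.3973 365.9041]
scene [106 363  30  30 143] [119.9231 377.951 ]
scene [152 368  17  15  66] [159.3788 373.5606]
scene [190 372  43  27 202] [208.9455 384.7772]
scene [128 381  36  19 132] [146.9015 388.5303]
scene [232 387  29  13 132] [247.3788 393.053 ]
side [  243     0   397   356 78015] [493.8132 119.3526]
side [ 126   23   37  100 1712] [144.0532  65.9112]
side [ 154   35   84   86 5454] [192.187  77.711]
side [248 142  28  13 265] [261.3434 148.3774]
side [252 167  22  23 366] [262.9372 176.6885]
side [ 306  186   78   53 1653] [344.4114 212.5687]
side [  0 203  17  60 425] [  4.9482 229.6235]
[430.7189 205.628 ] [261.7029 170.7954]
```

Emit:
apply_moves(
  series=[
    [[0,-0.003,0.045],0,0.01],
    [[0,-0.003,0.045],0,0.01],
    [[0.02,0,0.012],0,0.01],
    [[0.02,0,0],0,0.01],
    [[0,0,0],0,0.01],
  ],
)

```text
time: 7.18
tcp_pos: [0.4559, 0.3078, 0.1722]
tool_rot: [-1.221, 1.211, 1.149]
ft_force: [-1.0, -1.1, -0.6]
grip_width: 0.217
```

```bash
cat > seat.py <<'E'
from h import *
np.set_printoptions(precision=4,suppress=True)
T=tool(); q=T[:3,:3]@[.020,.0008,.0005]+T[:3,3]; print(T,q,status.observe()["ft_force"])
print("shift",T[:3,:3].T@(np.array([.457,.313,.06])-q))
E
python3 seat.py
```

```text
[[ 0.0372 -0.9988  0.0303  0.4559]
 [-0.0224  0.0295  0.9993  0.3078]
 [-0.9991 -0.0379 -0.0213  0.1722]
 [ 0.      0.      0.      1.    ]] [0.4559 0.3079 0.1522] [-0.9673 -1.0589 -0.5959]
shift [0.092  0.0025 0.0071]
```

Emit:
apply_moves(
  series=[
    [[0.03,0.002,0.007],0,0.01],
    [[0.03,0,0],0,0.01],
    [[0.012,0,0],0,0.01],
    [[0,0,0],0,0.01],
  ],
)

```text
time: 7.68
tcp_pos: [0.4611, 0.3111, 0.1031]
tool_rot: [-1.218, 1.208, 1.142]
ft_force: [-0.8, 0.5, -0.5]
grip_width: 0.216
```

```bash
python3 seat.py
python3 - <<'E'
from h import *
a=cap("scene");b=cap("side");c=cap("wrist")
f=lambda c,y,x:cv2.resize(c["img"][y:y+80,x:x+106],(400,300),interpolation=2)
cv2.imwrite("pics/c4.png",np.vstack([np.hstack([f(a,160,380),f(b,130,210)]),np.hstack([cv2.resize(c["img"],(400,300)),f(c,200,270)])]))
E
```

```text
[[ 0.0432 -0.9984  0.0359  0.4611]
 [-0.0206  0.0351  0.9992  0.3111]
 [-0.9989 -0.0439 -0.019   0.1031]
 [ 0.      0.      0.      1.    ]] [0.4612 0.3112 0.0831] [-0.8218  0.4543 -0.5094]
shift [0.0229 0.0053 0.0021]
```

View pics/c4.png

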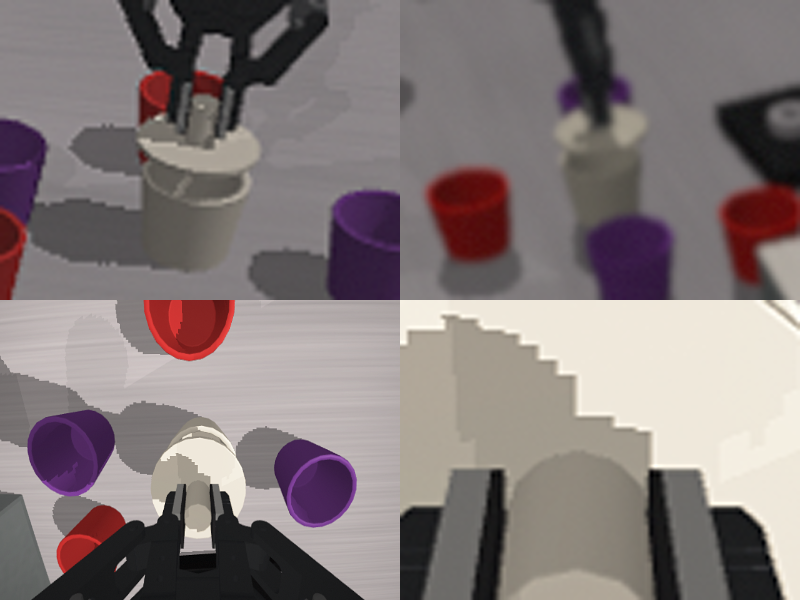

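The cover is just above the white cup, about 4 mm off towards +x and tilted a few degrees. I'll correct that and lower it.

Emit:
apply_moves(
  series=[
    [[0.0,0.0055,0.002],0,0.01],
    [[0.01,0.0005,0],0,0.01],
    [[0.004,0,0],0,0.01],
    [[0,0,0],0,0.01],
  ],
)

```text
time: 8.32
tcp_pos: [0.4571, 0.3146, 0.0912]
tool_rot: [-1.219, 1.202, 1.14]
ft_force: [0.6, 0.3, -1.2]
grip_width: 0.217
```

```bash
python3 seat.py
```

```text
[[ 0.0488 -0.9982  0.0348  0.4571]
 [-0.0181  0.034   0.9993  0.3146]
 [-0.9986 -0.0494 -0.0164  0.0912]
 [ 0.      0.      0.      1.    ]] [0.4573 0.3148 0.0711] [ 0.6102  0.2609 -1.1734]
shift [ 0.0111  0.0007 -0.0016]
```

Emit:
apply_moves(
  series=[
    [[0.005,0.0007,-0.0015],0,0.01],
    [[0.004,0,0],0,0.01],
    [[0,0,0],0,0.01],
  ],
)

```text
time: 8.7
tcp_pos: [0.4567, 0.3128, 0.0813]
tool_rot: [-1.219, 1.202, 1.14]
ft_force: [0.1, 0.6, -0.6]
grip_width: 0.218
```

Emit:
apply_moves(
  series=[
    [[0.003,0,0],0,0.01],
    [[0,0,0],0,0.01],
  ],
)

```text
time: 8.95
tcp_pos: [0.4582, 0.3132, 0.0809]
tool_rot: [-1.22, 1.2, 1.138]
ft_force: [-0.6, 0.2, 0.1]
grip_width: 0.214
```

```bash
python3 seat.py
```

```text
[[ 0.0508 -0.9981  0.0348  0.4582]
 [-0.0176  0.0339  0.9993  0.3132]
 [-0.9986 -0.0514 -0.0159  0.0809]
 [ 0.      0.      0.      1.    ]] [0.4584 0.3134 0.0609] [-0.6405  0.1708  0.1021]
shift [ 0.0008  0.0015 -0.0004]
```

Emit:
apply_moves(
  series=[
    [[0,0.001,0],0,0.01],
    [[0,0,0],0,0.024],
    [[0,0,0],0,0.032],
    [[0,0,0],0,0.045],
    [[0,0,0],0,0.045],
  ],
)

```text
time: 9.57
tcp_pos: [0.4574, 0.3133, 0.0807]
tool_rot: [-1.22, 1.199, 1.138]
ft_force: [0.0, -0.3, 0.1]
grip_width: 0.529
```

Emit:
apply_moves(
  series=[
    [[-0.02,0,0],0,0.045],
    [[-0.03,0,0],0,0.045],
    [[-0.04,0,0],0,0.045],
    [[-0.03,0,0],0,0.045],
    [[0,0,0],0,0.045],
  ],
)

```text
time: 10.2
tcp_pos: [0.4506, 0.3151, 0.203]
tool_rot: [-1.219, 1.201, 1.139]
ft_force: [-0.2, 0.4, -0.2]
grip_width: 0.525
```

Run:
```python
from h import *
np.set_printoptions(precision=4,suppress=True)
print(tool())
a=cap("scene");b=cap("side");c=cap("wrist")
f=lambda c,y,x:cv2.resize(c["img"][y:y+80,x:x+106],(400,300),interpolation=2)
cv2.imwrite("pics/c5.png",np.vstack([np.hstack([f(a,160,380),f(b,130,210)]),np.hstack([cv2.resize(c["img"],(400,300)),cv2.resize(c["img"][150:300,220:420],(400,300))])]))
```

```text
[[ 0.0494 -0.9982  0.035   0.4506]
 [-0.0182  0.0342  0.9993  0.3151]
 [-0.9986 -0.05   -0.0165  0.203 ]
 [ 0.      0.      0.      1.    ]]
```

View pics/c5.png

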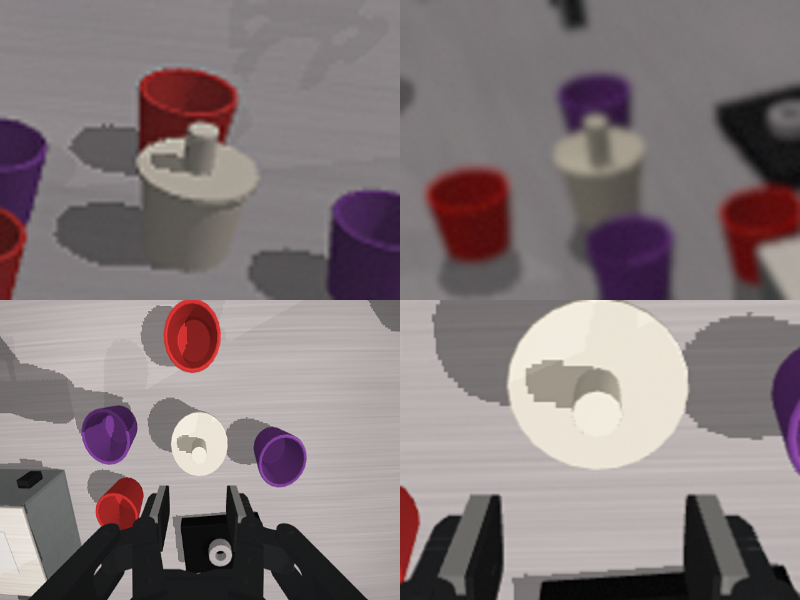

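The cover sits flat and concentric on the white cup. The disc is centred at wrist pixel (319,192) and the knob top at (318.5,207). Next I'll check its level numerically and go to the hood grip.

Emit:
apply_moves(
  series=[
    [[0,0,-0.04],0,0.05],
    [[0,0,-0.055],0,0.05],
    [[0,0,-0.055],0,0.05],
    [[0,0,-0.055],0,0.05],
    [[0,0,-0.055],0,0.05],
  ],
)

```text
time: 10.98
tcp_pos: [0.4347, 0.0496, 0.1954]
tool_rot: [-1.219, 1.216, 1.157]
ft_force: [0.6, 0.3, 0.6]
grip_width: 0.586
```

Emit:
apply_moves(
  series=[
    [[0,0,-0.05],3,0.05],
    [[0,0,-0.03],0,0.05],
    [[0,0,-0.01],0,0.05],
    [[0,0,0],0,0.05],
  ],
)

```text
time: 11.48
tcp_pos: [0.4261, -0.0449, 0.1918]
tool_rot: [-1.167, 1.248, 1.12]
ft_force: [-0.2, -0.3, 0.1]
grip_width: 0.591
```

Run:
```python
from h import *
np.set_printoptions(precision=4,suppress=True)
print(tool()); a=cap("scene"); b=cap("side")
print(tri(a,(380+203/3.77,160+130/3.77),b,(210+197/3.77,130+117/3.77)), proj(a,[.457,.313,.101]),proj(b,[.457,.313,.101]))
c=cap("wrist"); cv2.imwrite("pics/w6.png",c["img"]); print(proj(c,[.468,-.032,.112]))
```

```text
[[ 0.0201 -0.9959  0.0881  0.4261]
 [-0.0192  0.0877  0.996  -0.0449]
 [-0.9996 -0.0217 -0.0174  0.1918]
 [ 0.      0.      0.      1.    ]]
(array([0.4628, 0.3151, 0.0955]), np.float64(0.0020576522235997963)) [433.0061 191.6505] [260.2937 159.9812]
[339.2044 259.7916]
```

View pics/w6.png

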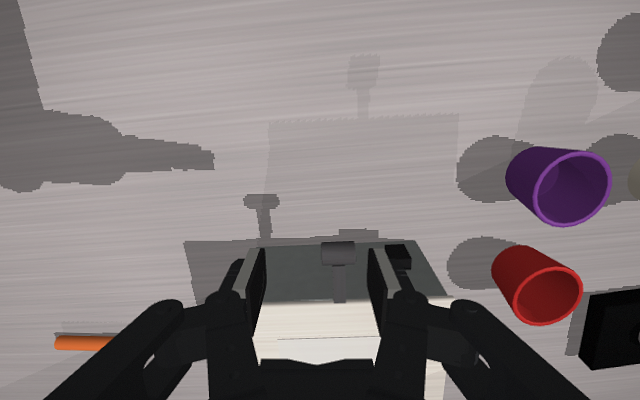

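The grip bar is at about (338,253), between the fingers. The hood's front edge is nearly parallel to the jaws.

```bash
cat > g.py <<'E'
from h import *
np.set_printoptions(precision=4,suppress=True)
def run(uv,el,er):
    c=cap("wrist"); T=tool(); p=onz(c,uv,.103); d=onz(c,er,.106)-onz(c,el,.106)
    print(T[:3,3],"grip",p,"edge",onz(c,el,.106),onz(c,er,.106)); print("edge in tool",T[:3,:3].T@d,"deg",np.degrees(np.arctan2(*(T[:3,:3].T@d)[[1,2]])))
    print("shift to axis",T[:3,:3].T@(p-T[:3,3]))
E
python3 -c "
from g import *
run((338,253),(256,302),(379,299))
c=cap('wrist');print(onz(c,(321,253),.103),onz(c,(355,253),.103))"
```

```text
[ 0.4266 -0.0439  0.1924] grip [ 0.4675 -0.0323  0.103 ] edge [ 0.5066 -0.1026  0.106 ] [ 0.5108 -0.0015  0.106 ]
edge in tool [-0.0019  0.0043  0.101 ] deg 2.436918956170997
shift to axis [ 0.09   -0.0377  0.0167]
[ 0.4668 -0.0455  0.103 ] [ 0.4688 -0.019   0.103 ]
```

Emit:
apply_moves(
  series=[
    [[0,-0.038,0.0165],0,0.05],
    [[0.02,0,0],-2.4,0.05],
    [[0.015,0,0],0,0.05],
    [[0,0,0],0,0.05],
  ],
)

```text
time: 12.22
tcp_pos: [0.4685, -0.0283, 0.1577]
tool_rot: [-1.206, 1.224, 1.154]
ft_force: [0.5, -0.4, -0.6]
grip_width: 0.589
```

Run:
```python
from h import *
np.set_printoptions(precision=4,suppress=True)
c=cap("wrist"); T=tool(); print(T); cv2.imwrite("pics/w7.png",c["img"][150:400,160:480])
P=np.array([.4675,-.0323,.103]); print(proj(c,P),T[:3,:3].T@(P-T[:3,3]))
```

```text
[[ 0.0245 -0.999   0.0387  0.4688]
 [-0.0204  0.0382  0.9991 -0.0284]
 [-0.9995 -0.0252 -0.0194  0.1584]
 [ 0.      0.      0.      1.    ]]
[311.9496 222.6842] [ 0.0554  0.0026 -0.0028]
```

View pics/w7.png

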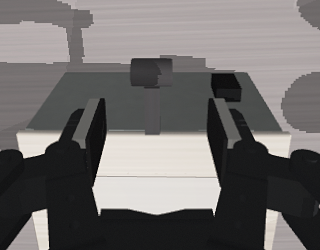

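The bar is at (312,222) in full-image pixels, which matches the predicted (312,223). I'll descend onto it.

Emit:
apply_moves(
  series=[
    [[0.025,0.0025,-0.003],0,0.05],
    [[0.025,0,0],0,0.05],
    [[0.012,0,0],0,0.05],
    [[0,0,0],0,0.05],
  ],
)

```text
time: 12.78
tcp_pos: [0.4699, -0.0335, 0.0985]
tool_rot: [-1.21, 1.221, 1.146]
ft_force: [0.1, -0.4, 1.1]
grip_width: 0.586
```

Run:
```python
from h import *
np.set_printoptions(precision=4,suppress=True)
c=cap("wrist"); T=tool(); print(T); cv2.imwrite("pics/w8.png",c["img"][150:400,160:480])
P=np.array([.4675,-.0323,.103]); print(proj(c,P),T[:3,:3].T@(P-T[:3,3]))
```

```text
[[ 0.0316 -0.9987  0.0405  0.4704]
 [-0.0227  0.0398  0.9989 -0.0336]
 [-0.9992 -0.0325 -0.0214  0.099 ]
 [ 0.      0.      0.      1.    ]]
[319.0813 271.1571] [-0.0041  0.0028  0.0011]
```

View pics/w8.png

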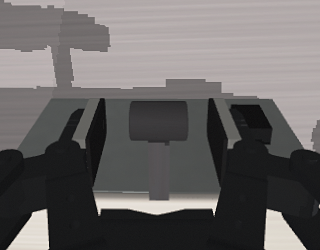

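Emit:
apply_moves(
  series=[
    [[0.006,0.003,0.001],0,0.04],
    [[0,0,0],0,0.03],
    [[0,0,0],0,0.015],
    [[0,0,0],0,0.015],
    [[0,0,0],0,0.015],
  ],
  squeeze=30,
)

```text
time: 13.45
tcp_pos: [0.4689, -0.0327, 0.0948]
tool_rot: [-1.213, 1.218, 1.143]
ft_force: [-0.5, 0.1, -0.7]
grip_width: 0.298
```

```bash
cat > hd.py <<'E'
from h import *
np.set_printoptions(precision=4,suppress=True)
np_T=tool(); s=status.observe(); T=np_T
g=T[:3,:3]@[-.011,0,0]+T[:3,3]
yaw=-.042; ux=np.array([np.cos(yaw),np.sin(yaw),0])
H=np.array([.4675,-.0323,.103])+.195*ux   # hinge
r=g-H; print("grip pt",g,"radius",np.hypot(r@ux,r[2]),"angle",np.arctan2(r[2],-r@ux),"lat",r@np.array([-ux[1],ux[0],0]))
print("f",s["ft_force"],"m",s["moment"],"w",s["grip_width"],"rot",T[:3,:3].round(3).tolist())
import sys
def tgt(a): return H-.195*np.cos(a)*ux+np.array([0,0,.195*np.sin(a)])
for a in map(float,sys.argv[1:]): print(a,T[:3,:3].T@(tgt(a)-g))
E
python3 hd.py 0 .1 .2 .3
```

```text
grip pt [ 0.4685 -0.0324  0.1058] radius 0.19404291761924664 angle 0.014407852473803646 lat -0.0001067827319383086
f [-0.4658  0.1348 -0.7438] m [0.1614 0.0514 0.0396] w 0.29755384556331954 rot [[0.035, -0.999, 0.04], [-0.024, 0.039, 0.999], [-0.999, -0.036, -0.022]]
0.0 [0.0028 0.0011 0.0002]
0.1 [-0.0167 -0.0006 -0.0003]
0.2 [-0.0358 -0.0042 -0.0007]
0.3 [-0.0545 -0.0097 -0.0011]
```

```bash
sed -i 's/\[-.011,0,0\]/[-.0082,.0011,0]/' hd.py
```

Emit:
apply_moves(
  series=[
    [[-0.01,-0.0005,0],0,0.015],
    [[-0.015,-0.002,0],0,0.015],
    [[-0.015,-0.0035,0],0,0.015],
    [[-0.015,-0.005,0],0,0.015],
    [[0,0,0],0,0.015],
  ],
)

```text
time: 14.08
tcp_pos: [0.479, -0.033, 0.1554]
tool_rot: [-1.215, 1.219, 1.14]
ft_force: [2.0, -1.5, -2.1]
grip_width: 0.296
```

```bash
python3 hd.py .3 .4 .5 .6 .7
```

```text
grip pt [ 0.4776 -0.0327  0.1635] radius 0.1945535203295424 angle 0.3162750029967306 lat -1.6949232074223066e-05
f [ 1.9899 -1.5408 -2.1066] m [ 0.0768 -0.0585 -0.0197] w 0.2963201049312528 rot [[0.037, -0.999, 0.041], [-0.026, 0.04, 0.999], [-0.999, -0.038, -0.024]]
0.3 [0.0028 0.0015 0.0001]
0.4 [-0.0152 -0.0059 -0.0004]
0.5 [-0.0324 -0.015  -0.0008]
0.6 [-0.0486 -0.0258 -0.0012]
0.7 [-0.0637 -0.0382 -0.0016]
```

Tracking is good, with small forces.

Emit:
apply_moves(
  series=[
    [[-0.015,-0.006,0],0,0.015],
    [[-0.017,-0.009,0],0,0.015],
    [[-0.016,-0.011,-0.0005],0,0.015],
    [[-0.015,-0.0122,-0.0005],0,0.015],
    [[0,0,0],0,0.015],
  ],
)

```text
time: 14.7
tcp_pos: [0.516, -0.0342, 0.2216]
tool_rot: [-1.215, 1.219, 1.14]
ft_force: [0.5, -3.9, -1.7]
grip_width: 0.295
```

```bash
python3 hd.py .7 .8 .9 1 1.05 1.1
```

```text
grip pt [ 0.5146 -0.0339  0.2297] radius 0.19475917513249907 angle 0.7083785409117793 lat 0.0003706521397515031
f [ 0.474  -3.8868 -1.7089] m [-0.1345 -0.0736 -0.0307] w 0.29542779100427263 rot [[0.037, -0.998, 0.041], [-0.026, 0.04, 0.999], [-0.999, -0.038, -0.025]]
0.7 [ 0.001   0.0013 -0.0003]
0.8 [-0.0127 -0.0125 -0.0007]
0.9 [-0.025  -0.0277 -0.001 ]
1.0 [-0.0357 -0.0439 -0.0013]
1.05 [-0.0405 -0.0524 -0.0015]
1.1 [-0.0448 -0.0612 -0.0016]
```

Emit:
apply_moves(
  series=[
    [[-0.0127,-0.0125,-0.001],0,0.015],
    [[-0.0123,-0.0152,0],0,0.015],
    [[-0.0107,-0.0162,0],0,0.015],
    [[0,0,0],0,0.015],
  ],
)

```text
time: 15.2
tcp_pos: [0.5547, -0.0354, 0.2557]
tool_rot: [-1.209, 1.227, 1.149]
ft_force: [-1.8, -1.0, 1.5]
grip_width: 0.297
```

```bash
python3 hd.py 1 1.05 1.1 1.15
```

```text
grip pt [ 0.5534 -0.0352  0.2638] radius 0.19430248515495394 angle 0.975122167046925 lat 0.0007319015757801901
f [-1.8442 -1.0171  1.5306] m [-0.0551  0.2937  0.0078] w 0.29718948997971556 rot [[0.025, -0.999, 0.04], [-0.025, 0.04, 0.999], [-0.999, -0.026, -0.024]]
1.0 [-0.0031 -0.0037 -0.0008]
1.05 [-0.008  -0.0122 -0.001 ]
1.1 [-0.0124 -0.0209 -0.0011]
1.15 [-0.0164 -0.0298 -0.0012]
```

Emit:
apply_moves(
  series=[
    [[-0.008,-0.0122,-0.0005],0,0.015],
    [[-0.006,-0.0125,0],0,0.015],
    [[0,0,0],0,0.015],
    [[0,0,0],0,0.015],
  ],
)

```text
time: 15.7
tcp_pos: [0.5757, -0.0361, 0.2679]
tool_rot: [-1.205, 1.232, 1.155]
ft_force: [-2.1, -2.0, 2.5]
grip_width: 0.298
```

```bash
python3 hd.py 1.1 1.05 1 .95 .9 .87 .84
```

```text
grip pt [ 0.5745 -0.0358  0.2761] radius 0.19412749058528123 angle 1.1006699969590212 lat 0.0009477374349048063
f [-2.0501 -1.9855  2.4596] m [-0.0103  0.3793  0.0307] w 0.2981308817427371 rot [[0.017, -0.999, 0.04], [-0.024, 0.04, 0.999], [-1.0, -0.018, -0.023]]
1.1 [-0.0007  0.0005 -0.001 ]
1.05 [ 0.0038  0.0092 -0.0008]
1.0 [ 0.0087  0.0176 -0.0007]
0.95 [ 0.014   0.0257 -0.0006]
0.9 [ 0.0197  0.0336 -0.0004]
0.87 [ 0.0233  0.0382 -0.0003]
0.84 [ 0.0271  0.0427 -0.0002]
```

Emit:
apply_moves(
  series=[
    [[0.004,0.009,-0.0005],0,0.015],
    [[0.005,0.0085,0],0,0.015],
    [[0.0055,0.008,0],0,0.015],
    [[0.006,0.0079,0],0,0.015],
    [[0,0,0],0,0.015],
  ],
)

```text
time: 16.32
tcp_pos: [0.5405, -0.035, 0.2451]
tool_rot: [-1.206, 1.229, 1.154]
ft_force: [1.9, -0.7, -0.5]
grip_width: 0.298
```

```bash
python3 hd.py .95 .9 .87 .84
```

```text
grip pt [ 0.5392 -0.0347  0.2532] radius 0.19431170493354544 angle 0.8838640272541777 lat 0.000594721297476308
f [ 1.8514 -0.7185 -0.4732] m [ 0.1397 -0.3828  0.088 ] w 0.29796039685098324 rot [[0.02, -0.999, 0.04], [-0.023, 0.039, 0.999], [-1.0, -0.021, -0.023]]
0.95 [-0.0081 -0.01   -0.0008]
0.9 [-0.0025 -0.0021 -0.0007]
0.87 [ 0.0012  0.0025 -0.0006]
0.84 [ 0.0049  0.007  -0.0005]
```

Emit:
apply_moves(
  series=[
    [[0.001,0.002,0],0,0.015],
    [[0,0,0],0,0.015],
    [[0,0,0],0,0.015],
    [[0,0,0],0,0.015],
  ],
)

```text
time: 16.82
tcp_pos: [0.5392, -0.0349, 0.2441]
tool_rot: [-1.207, 1.228, 1.153]
ft_force: [1.5, -0.6, 0.3]
grip_width: 0.296
```

```bash
python3 hd.py .87
python3 - <<'E'
from h import *
a=cap("scene");b=cap("side");c=cap("wrist")
f=lambda c,y,x:cv2.resize(c["img"][y:y+150,x:x+200],(400,300),interpolation=2)
cv2.imwrite("pics/fin.png",np.vstack([np.hstack([f(a,110,230),f(b,110,230)]),np.hstack([cv2.resize(c["img"],(400,300)),cv2.resize(c["img"][220:370,220:420],(400,300))])]))
E
```

```text
grip pt [ 0.538  -0.0347  0.2523] radius 0.19436813108028847 angle 0.8756099842902135 lat 0.000569821465426945
f [ 1.5317 -0.6283  0.3333] m [ 0.1502 -0.3824  0.1112] w 0.2960404285489469 rot [[0.022, -0.999, 0.04], [-0.023, 0.039, 0.999], [-0.999, -0.023, -0.022]]
0.87 [ 0.0002  0.0012 -0.0006]
```

View pics/fin.png

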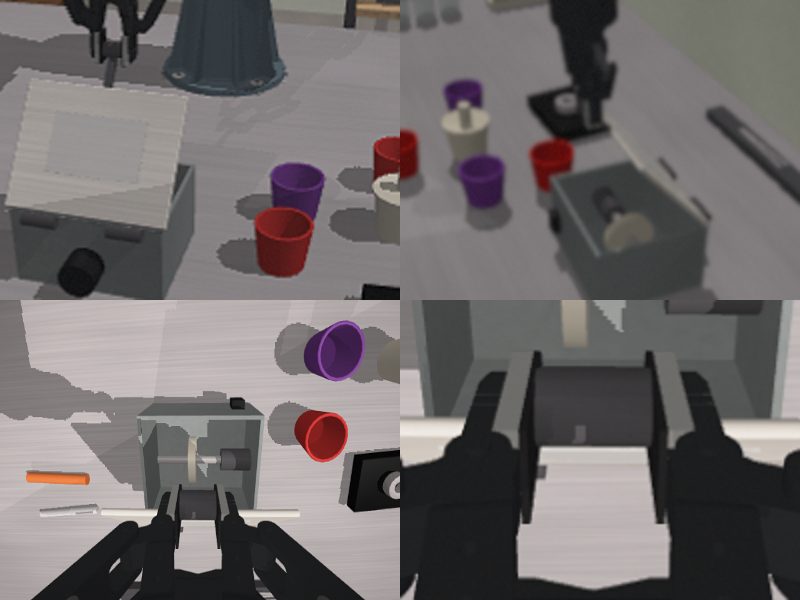

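The hood is raised with its bar pinched by the end faces, at (595,400) in the composite. The cover is still seated on the cup, and the other items haven't moved.

```bash
python3 -c "
from cell import manip; print(manip.hand_in())"
```

```text
the job is handed in; nothing more can be done
None
```

I put the cover on the white cup and let go. I then raised the hood to about 1.10 rad, just past its balance point, and eased it back to about 0.88 rad. I handed the job in while still holding the hood there by its grip. The clock read about 17 s of the 64 s allowed.

**Cover:** The knob top measured 95.5 mm above the desk, against 95 mm expected when seated. The disc looked level and concentric with the rim, and the last picture shows it still seated.

**Hood:** The angle comes from the arm's position, not from a direct view of the hood, and I expect it to be good to about 0.02 rad. The last arc radius was 194.4 mm against 195 mm given, and the jaw opening was about 25 mm on the 26 mm bar. The force at each stop during the hood moves stayed under about 5 N.

**Off from plan:** The tool drifted up to about 3° off vertical during the moves, so the cover was released slightly tilted and settled flat by itself. The first rim fit on the cup was wrong because it included the cover; I redid it before placing.

The other things on the desk looked undisturbed.

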